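# Fetch the wheel-nut socket from behind the car-care things

### The arm

A 6-joint arm with a two-finger parallel gripper is mounted at the origin on the work surface. World frame = base frame: x ahead of the robot, y to its left, z up, the work surface at z = 0. Lengths are in mm, angles in rad, forces in N, time in s.
With the tool pointing down it reaches from about 300 to 950 mm from the base axis. Payload 3.1 kg.
Tool frame: the origin (TCP) lies at the very end of the fingers, on their centre line; the grasp point (between the pads) lies 19 mm behind it; z points along the fingers, y is the line along which they close (so a half turn about z gives the same grasp; the last joint's range is limited). The gripper opens to 85 mm and grips with 20 to 120 N. Pads are 22 mm wide; open, the fingers measure 114 mm over their backs; the gripper's body (76 mm by 85 mm) begins 54 mm behind the grasp point. The pads swing forward as they close: fully open they stand 13 mm farther back than shut.
Start: joints at [-1.315, 0.308, 1.634, -0, 1.2, -0.07], TCP at [200.015, -592.137, 231.272] pointing down, gripper open.
Joint ranges: [-3.06, 3.06], [-0.79, 1.96], [0.05, 2.63], [-1.19, 4.34], [0.05, 2.64], [-2.94, 2.94]. Speed limits (rad/s): [2.79, 2.79, 3.14, 3.14, 3.14, 3.14].

### API

Orientations are given as a unit quaternion [x, y, z, w].
In Python, from cell import arm, camrig, job_done gives the robot as it stands (arm), with the cameras (camrig) and the job as plain functions.
- The arm moves only by the shell command python3 shift.py 'ROWS' [FORCE]. ROWS is rows parted by semicolons, their numbers by spaces, 1 to 20 of them, each of 7 numbers: the opening from 0.0 (shut) to 1.0 (fully open), then dx, dy, dz in mm, then a rotation vector rx, ry, rz in rad; each row shifts and turns the commanded pose from where the row before left it, along the tool's axes as they then stand; what a row does not reach is not made up. A row lasts 1/10 s, in which the tool goes at most 50 mm and 0.15 rad, less where a joint would pass 70% of its speed; a pose out of reach is approached as far as the arm can. The fingers move at their own pace and stop on an object; FORCE is the grip in N (left out, the last holds). Time passes only in rows, so rows that do not move let the fingers close. It prints the time, the measured TCP pose, the force, the opening and the grip force at its end.
- arm.get_state(): the state, without advancing time (a new reading comes with each control period).
- camrig.snapshot(name): name is "side" or "top" or "wrist"; returns a dict with "img" (400x640x3 uint8, red, green, blue), "range_z" (400x640 float32, mm along the optical axis (not along the pixel's ray), 0 where there is no reading), "intrinsics" (3x3 intrinsics, pixels), "k1" (the pictures are not rectified: a ray, as slopes to the right and down, at radius r is drawn at 1 + k1 r^2 times it, then the intrinsics apply), "pose" (4x4, takes a point from camera to world coordinates). Camera axes: x right, y up, looking along -z (the intrinsics and any distortion apply to the point x, -y, -z); pixel columns grow to the right and rows downward; lengths in mm; the calibration is good to about 2 mm. A picture is of the moment at which its call begins.
- job_done(): hands the job in; it is judged then, once.
The state is a dict: "t": time; "joints": joint angles; "dq": joint speeds; "tau": joint torques, N m; "ee_pos": TCP position; "tcp_rot": TCP orientation; "force": force on the tool from outside, world axes, zero at the start; "torque": the same for the moment, N m; "gripper_width": opening from 0.0 (shut) to 1.0 (fully open); "grasp_force": force on a finger pad.
Only numpy, scipy, OpenCV 4.12 (cv2) and the standard library are available. Lean on these libraries where they do the work, as an engineer would, in place of code of your own. Each camera call takes 0.05 s, during which the arm holds its last target. There are 200 camera calls.

### The job

The taller of the two steel sockets stands at the back of the galvanised shelf, behind the spray bottle, the tyre gauge and the wheel brush. First move these three onto the black rubber mat and stand them there, then stand the tall socket in the round parts dish, and only after that put the bottle, the gauge and the brush each back on the very spot where it stood at the start, upright and lined up with the shelf as before. Leave the short socket and the wax tin where they are on the shelf.

Things in the scene. Friction and masses are not known exactly. Their poses are not given: they have to be found in the camera images.
- shelf: Fixed low galvanised shelf, 160 mm deep (x) by 290 mm wide (y), on robot's left or right, turned up to 7 deg. Floor 20 mm above table; back (+x) lip 22 mm above floor; side lips 20 mm above it, x -20..80 mm; front open. Origin: centre of underside, at table height. Front row of 3 things at x about -35 mm, back row of 3 at +30 mm, each at y about -90, 0, 90 mm, in any order.
- mat: Flat black rubber mat fixed on the table on the other side from the shelf, empty at the start, 170 mm (its x) by 300 mm (its y), 5 mm thick. Origin: centre of its underside, at table height.
- dish: Fixed round shallow aluminium parts dish, between shelf and mat: 100 mm across and 16 mm high, its inner floor 4 mm above the table and about 82 mm across. Origin: centre of its underside, at table height.
- socket: The tall steel wheel-nut socket, a standing cylinder 34 mm in diameter and 55 mm high, about 160 g, in the back row of the shelf. Origin: centre of its underside; z up along its axis.
- spray_bottle: Closed white spray bottle, front row, about 280 g, 164 mm high: round body 60 mm across to 98 mm height, cone to 120, neck 24 mm across to 136, then the head to 164 mm: a block 26 mm thick (x), y from -27 to +43 mm, nozzle to y = 51. Grip the head across x, over the axis, about 150 mm above the origin. Origin: centre of underside, z up.
- gauge: Red plastic tyre gauge with round white dial (faces -x), front row, about 200 g, standing on a black foot 42 (x) by 60 (y) by 20 mm high; dial case 66 mm across, 28 mm thick (x), centred 50 mm up; red neck 28 (x) by 30 mm (y) from 74 to 106 mm height, brass stub to 116. Grip the neck across x, about 92 mm above the origin. Origin: centre of underside, z up.
- brush: Blue plastic wheel brush, front row, about 180 g, standing on a stiff bristle block 46 (x) by 78 mm (y), 34 mm high; blue base plate 48 by 80 mm to 48 mm height; on it an upright blue grip 26 mm thick (x), 66 mm long (y), up to 94 mm. Grip it across x, about 76 mm above the origin. Origin: centre of underside, z up.
- short_socket: Short steel socket, a standing cylinder 26 mm in diameter and 30 mm high, in the back row of the shelf; it stays where it is. Origin: centre of its underside.
- tin: Round wax tin, 60 mm in diameter and 35 mm high, in the back row of the shelf; it stays where it is. Origin: centre of its underside.

How it is judged (in metres and radians):
On the way, in this order (a step that is already met when the one before it is completed fails the run):
1. bottle, gauge and brush all stand on the mat, the tall socket not yet taken (x of spray_bottle in the frame of mat between -0.088 and 0.088 m and y of spray_bottle in the frame of mat between -0.153 and 0.153 m and height (world z) of each of spray_bottle, gauge, brush below 0.012 m and angle between each of spray_bottle, gauge, brush's own z axis and vertical below 0.2 rad and linear speed of each of spray_bottle, gauge, brush below 0.05 m/s and x of gauge in the frame of mat between -0.088 and 0.088 m and y of gauge in the frame of mat between -0.153 and 0.153 m and x of brush in the frame of mat between -0.088 and 0.088 m and y of brush in the frame of mat between -0.153 and 0.153 m and distance of socket from where it was at the start of the episode below 0.02 m), for 0.2 s.
2. the tall socket stands in the dish while the three are still on the mat (x of spray_bottle in the frame of mat between -0.088 and 0.088 m and y of spray_bottle in the frame of mat between -0.153 and 0.153 m and height (world z) of each of spray_bottle, gauge, brush below 0.012 m and angle between each of spray_bottle, gauge, brush's own z axis and vertical below 0.2 rad and linear speed of each of spray_bottle, gauge, brush below 0.05 m/s and x of gauge in the frame of mat between -0.088 and 0.088 m and y of gauge in the frame of mat between -0.153 and 0.153 m and x of brush in the frame of mat between -0.088 and 0.088 m and y of brush in the frame of mat between -0.153 and 0.153 m and horizontal distance between socket and dish below 0.034 m and z of socket in the frame of dish below 0.012 m and angle between socket's own z axis and vertical below 0.15 rad and linear speed of socket below 0.03 m/s), for 0.2 s.
At the end, for the whole second after the job is handed in: Bottle, gauge and brush upright, within 15 mm of their start places and 0.4 rad of square to the shelf (either way round); tall socket upright on the dish floor, axis within 34 mm of its centre; short socket and tin within 20 mm of their starts; all released, at rest (distance of each of spray_bottle, gauge, brush from where it was at the start of the episode below 0.015 m and angle between each of spray_bottle, gauge, brush, socket's own z axis and vertical below 0.15 rad and angle between the x axis of each of spray_bottle, gauge, brush and the x axis of shelf, either way round below 0.4 rad and linear speed of each of spray_bottle, gauge, brush below 0.02 m/s and horizontal distance between socket and dish below 0.034 m and z of socket in the frame of dish below 0.012 m and linear speed of socket below 0.03 m/s and distance of each of short_socket, tin from where it was at the start of the episode below 0.02 m); the robot touches nothing.
It fails at once if the short socket or the wax tin was disturbed (distance of any of short_socket, tin from where it was at the start of the episode above 0.02 m).
It also fails if it takes over 134 s, if anything falls off the work surface, if the arm or the gripper's body presses on something with over 40 N, if the wrist force passes 120 N, or if a joint passes its speed limit or range.

## Working session

There is one attempt and no reset: what is moved stays moved. The work goes in short steps, Python scripts to look and compute and a shell command to move; the robot and the scene stay as the last step left them, time stands still between calls to the robot, and variables do not carry over. Pictures are saved under pics/ and viewed, at most 14 in all, crops included, and the job is handed in when it is done.

```bash
ls; mkdir -p pics; cat > h.py <<'E'
import numpy as np, cv2
from cell import arm, camrig, job_done
from scipy.spatial.transform import Rotation as R
def snap(n,f=None):
    s=camrig.snapshot(n)
    if f: cv2.imwrite('pics/'+f,s['img'][:,:,::-1])
    return s
def cloud(s):
    K=np.array(s['intrinsics']);h,w=s['range_z'].shape
    u,v=np.meshgrid(np.arange(w),np.arange(h))
    p=np.stack([u,v],-1).reshape(-1,1,2).astype(float)
    # invert k1
    d=np.stack([(p[:,0,0]-K[0,2])/K[0,0],(p[:,0,1]-K[1,2])/K[1,1]],-1);q=d.copy()
    for _ in range(20): q=d/(1+s['k1']*(q**2).sum(1,keepdims=True))
    z=s['range_z'].reshape(-1).astype(float)
    c=np.stack([q[:,0]*z,-q[:,1]*z,-z,np.ones_like(z)],-1)
    P=(c@np.array(s['pose']).T)[:,:3]; P[z<=0]=np.nan
    return P.reshape(h,w,3)
E
python3 - <<'E'
from h import *
for n in ['top','side']:
    s=snap(n,n+'0.png'); print(n,np.round(s['pose'],2).tolist(),s['k1'])
print(arm.get_state())
E
```

```text
cell.py
pics
shift.py
top [[0.02, 0.98, -0.18, 357.09], [-1.0, 0.02, -0.02, -1.94], [-0.01, 0.18, 0.98, 1022.49], [0.0, 0.0, 0.0, 1.0]] -0.11926244420988304
side [[-1.0, 0.04, -0.05, 516.24], [-0.06, -0.73, 0.68, 626.05], [-0.01, 0.69, 0.73, 753.04], [0.0, 0.0, 0.0, 1.0]] -0.002625034980253597
{'t': 0.1, 'joints': array([-1.31468532e+00,  3.08956976e-01,  1.63505084e+00,  6.62489426e-06,
        1.19968628e+00, -6.96598224e-02]), 'dq': array([ 1.06885499e-03, -1.50752936e-03, -4.08276180e-03, -8.10050355e-05,
        9.97082926e-04,  8.04026863e-04]), 'tau': array([-1.22795776e-03, -4.16408086e+01, -2.77644503e+01, -1.22654938e-04,
        4.05048573e-03, -1.14890301e-05]), 'ee_pos': array([ 199.83663383, -591.41124851,  230.14160167]), 'tcp_rot': array([ 9.86763126e-01,  1.62164821e-01, -9.47400195e-05, -1.04644615e-03]), 'force': array([-0.63063249,  0.04791334, -0.96818899]), 'torque': array([-0.02356032, -0.00846342, -0.01716514]), 'grasp_force': 0.0, 'gripper_width': 0.9973430173798292}
```

View pics/top0.png

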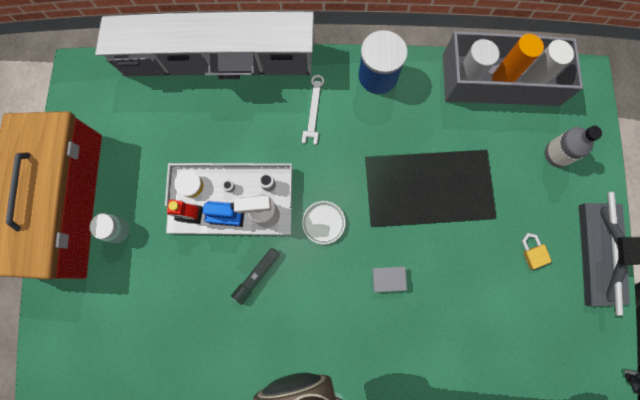

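View pics/side0.png

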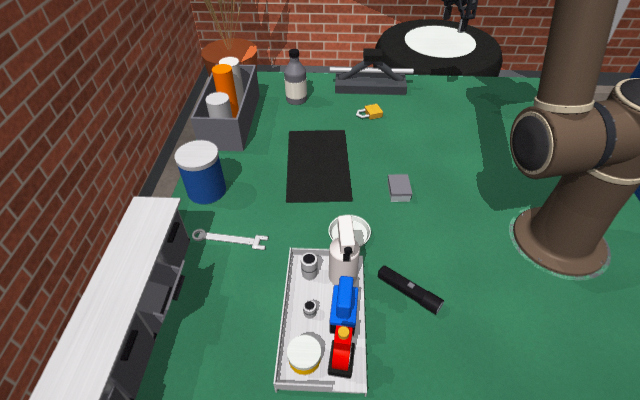

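Top view: the shelf is on the left (cols 167-292, rows 163-235). Its front row is gauge (183,211), brush (222,213) and bottle (262,210); its back row is tin (187,183), short socket (228,185) and tall socket (267,182). The dish is at (323,222) and the mat at (430,187). The side view shows the same order. Next I'll measure them.

```bash
cat > meas.py <<'E'
from h import *
def rect(P): 
    c,sz,a=cv2.minAreaRect(P[:,:2].astype(np.float32)); return np.round(c,1),np.round(sz,1),round(a,2)
out={}
for n in ['top','side']:
    s=snap(n); P=cloud(s); I=s['img'].astype(int); r,g,b=I[...,0],I[...,1],I[...,2]
    box=lambda x0,x1,y0,y1,z0,z1:(P[...,0]>x0)&(P[...,0]<x1)&(P[...,1]>y0)&(P[...,1]<y1)&(P[...,2]>z0)&(P[...,2]<z1)
    A=lambda m:P[m]
    def pr(t,m):
        Q=A(m); 
        if len(Q)>8: print(n,t,len(Q),*rect(Q),'z',np.round(np.percentile(Q[:,2],[5,50,95]),1),'mean',np.round(Q[:,:2].mean(0),1))
    reg=(P[...,1]>60)&(P[...,1]<480)&(P[...,0]>250)&(P[...,0]<620)
    gray=(abs(r-g)<25)&(abs(g-b)<25)
    pr('shelf',reg&box(250,620,60,480,12,60)&gray&(P[...,1]>100))
    pr('lip',reg&box(250,620,60,480,35,46)&gray&(r>90))
    pr('bottlehead',reg&box(250,620,60,480,155,175))
    pr('brushgrip',reg&(b>r+60)&box(250,620,60,480,88,100))
    pr('brushplate',reg&(b>r+60)&box(250,620,60,480,60,75))
    pr('gaugetop',reg&((r>g+60))&box(250,620,60,480,112,130))
    pr('stub',reg&((r>g+20)&(g>b+40))&box(250,620,60,480,125,145))
    pr('gaugeall',reg&((r>g+60)&(r>b+60))&box(250,620,60,480,60,130))
    pr('mat',(r<45)&(g<45)&(b<45)&box(300,620,-450,-50,-5,15))
    np.save('P_%s.npy'%n,P)
print(P.shape)
P=np.load('P_top.npy')
for (u,v) in [(323,222),(262,210),(222,213),(183,211),(187,183),(228,185),(267,182),(167,163),(292,163),(292,235),(167,235),(366,157),(489,151),(495,218),(372,225),(240,205),(268,203)]: print((u,v),np.round(P[v,u],0))
E
python3 meas.py
```

```text
top shelf 6683 [517.1 261.7] [365.5 322.6] 64.66 z [18.1 22.2 55.5] mean [526.1 238.8]
top lip 432 [491.8 230.5] [292.5 256.1] 90.0 z [35.9 41.  44.8] mean [585.9 234.7]
top bottlehead 59 [499.4 150.8] [22.9 78.3] 8.2 z [160.4 166.6 174. ] mean [493.4 142.6]
top brushgrip 26 [488.7 229.3] [10.2 61.8] 6.76 z [88.5 94.2 99. ] mean [489.2 221.5]
top brushplate 274 [500.4 231.3] [79.6 47.5] 86.48 z [64.9 68.6 71.4] mean [489.3 229.3]
top gaugetop 146 [502.4 320.2] [32.2 28. ] 81.13 z [114.9 125.9 129. ] mean [500.6 316.9]
top stub 43 [503.5 323.2] [22.9 18.3] 81.75 z [126.3 135.  138.1] mean [503.5 322.8]
top gaugeall 328 [502.3 317.9] [60.  27.9] 82.2 z [ 76.  104.7 128.2] mean [499.8 306.8]
top mat 240 [ 556.7 -260.5] [117.7 259.1] 4.66 z [2.7 6.3 9.3] mean [ 560.1 -288.9]
side shelf 9411 [457.1 237.7] [316.9 277.1] 0.3 z [18.6 21.5 55.6] mean [525.6 257.9]
side lip 667 [488.6 230.1] [253.5 291.3] 0.55 z [35.8 40.7 44.3] mean [581.3 244.1]
side bottlehead 73 [505.3 167. ] [22.4 58.8] 35.03 z [161.4 168.6 174. ] mean [499.2 178.6]
side brushgrip 48 [499.1 263.5] [ 5.5 25.2] 83.61 z [88.
[... 277 characters left out ...]
38.1] mean [499.1 322.7]
side gaugeall 619 [500.2 331.1] [48.6 28. ] 84.26 z [ 72.   99.5 127.6] mean [500.7 339. ]
side mat 3271 [ 552.2 -241.2] [138.4 303.2] 0.76 z [3.1 5.5 7.9] mean [ 555.  -223.5]
(400, 640, 3)
(323, 222) [492.  10.   4.]
(262, 210) [492. 128. 167.]
(222, 213) [492. 221. 115.]
(183, 211) [495. 306. 111.]
(187, 183) [569. 321.  53.]
(228, 185) [565. 226.  54.]
(267, 182) [569. 134.  76.]
(167, 163) [630. 394.  -1.]
(292, 163) [633.  87.   1.]
(292, 235) [460.  81.   2.]
(167, 235) [454. 379.  -1.]
(366, 157) [650. -90.   5.]
(489, 151) [ 673. -392.   -1.]
(495, 218) [ 507. -395.    6.]
(372, 225) [ 486. -104.    6.]
(240, 205) [498. 169. 184.]
(268, 203) [503. 115. 184.]
```

```bash
python3 - <<'E'
import cv2
a=cv2.imread('pics/top0.png')[150:250,155:355]
cv2.imwrite('pics/crop0.png',cv2.resize(a,None,fx=4,fy=4,interpolation=cv2.INTER_CUBIC))
E
```

```text
(no output)
```

View pics/crop0.png

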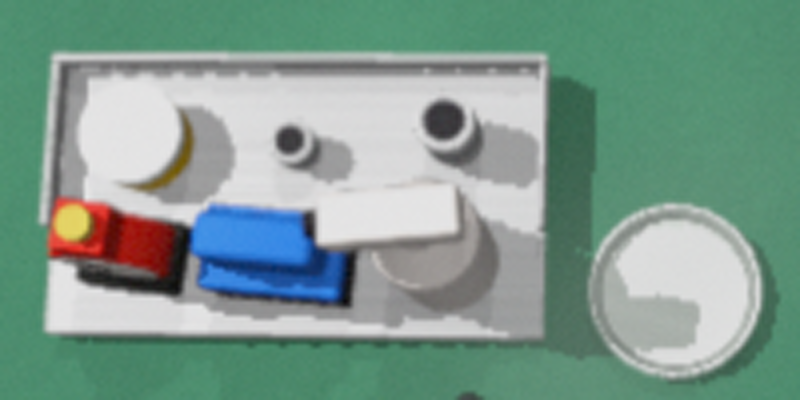

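```bash
cat > m2.py <<'E'
from h import *
T=np.load('P_top.npy').reshape(-1,3);S=np.load('P_side.npy').reshape(-1,3)
def sel(P,x0,x1,y0,y1,z0,z1):
    return P[(P[:,0]>x0)&(P[:,0]<x1)&(P[:,1]>y0)&(P[:,1]<y1)&(P[:,2]>z0)&(P[:,2]<z1)]
def circ(Q):
    A=np.c_[2*Q[:,:2],np.ones(len(Q))];x=np.linalg.lstsq(A,(Q[:,:2]**2).sum(1),rcond=None)[0];return x[:2],np.sqrt(x[2]+x[0]**2+x[1]**2)
for n,P in [('top',T),('side',S)]:
    for t,b in dict(floor=(430,620,70,400,14,26),backlip=(600,640,70,400,36,46),head=(470,540,90,210,178,192),neckhead=(470,540,90,210,162,192),grip=(470,530,180,270,109,118),plate=(460,540,170,285,60,74),neck=(470,530,285,350,121,130),stub=(470,530,285,350,132,140),tin=(520,620,270,370,51,58),short=(530,600,200,260,46,54),tall=(530,610,100,170,71,79),rim=(420,570,-60,75,12,20),mat=(430,700,-430,-60,3,8)).items():
        Q=sel(P,*b)
        if len(Q)<6: print(n,t,len(Q));continue
        c,sz,a=cv2.minAreaRect(Q[:,:2].astype(np.float32))
        print(n,t,len(Q),np.round(c,1),np.round(sz,1),round(a,1),'mean',np.round(Q.mean(0),1),'circ',[np.round(v,1) for v in circ(Q)] if t in('rim','tin','tall','short','stub') else '')
        if t=='backlip': print('slope dx/dy',np.polyfit(Q[:,1],Q[:,0],1))
E
python3 m2.py
```

```text
top floor 4714 [538.6 230.3] [159.4 291.9] 0.8 mean [542.9 219.7  20.9] circ 
top backlip 269 [611.2 230. ] [ 20.8 289.7] 0.1 mean [616.7 226.6  41.6] circ 
slope dx/dy [-1.44372557e-02  6.20015256e+02]
top head 502 [502.3 151.6] [26.9 78.1] 6.3 mean [502.1 148.5 184.4] circ 
top neckhead 574 [502.3 151.5] [26.9 78.3] 6.3 mean [501.1 148.5 182.6] circ 
top grip 341 [500.7 231.6] [64.9 26. ] 86.3 mean [500.1 232.  114.1] circ 
top plate 284 [500.8 231.1] [79.7 48.5] 85.8 mean [490.2 229.8  68.4] circ 
top neck 132 [503.3 320.6] [31.9 28.5] 84.1 mean [501.8 318.  126.3] circ 
top stub 62 [503.6 320.4] [17.1 18.1] 0.1 mean [503.2 320.3 136.3] circ [array([503.3, 320.4]), np.float64(6.8)]
top tin 447 [569.4 320.7] [57.8 57. ] 65.8 mean [568.9 320.8  55.5] circ [array([569. , 320.6]), np.float64(21.0)]
top short 85 [567.4 227.9] [23.1 22.5] 47.4 mean [567.1 227.5  50.9] circ [array([567.2, 227.7]), np.float64(8.8)]
top tall 176 [574.6 137.7] [31.7 32.6] 27.5 mean [573.6 137.4  76. ] circ [array([574.1, 137.4]), np.float64(12.1)]
top rim 255 [490.5   9.6] [97.8 96.6] 0.8 mean [493.2   9.5 
[... 685 characters left out ...]
.7] 84.5 mean [499.4 326.3 126.1] circ 
side stub 108 [499.3 322.6] [16.1 16.7] 0.3 mean [499.3 322.8 136.2] circ [array([499.3, 322.5]), np.float64(6.7)]
side tin 907 [550.8 316. ] [91.8 59.7] 24.1 mean [565.3 323.4  55.4] circ [array([564.6, 322. ]), np.float64(21.8)]
side short 135 [562.9 230.4] [23.1 24.5] 5.1 mean [562.7 231.4  50.6] circ [array([562.8, 231. ]), np.float64(9.3)]
side tall 188 [570.  139.8] [30.6 32.9] 4.6 mean [569.9 140.6  75.6] circ [array([569.9, 140. ]), np.float64(12.1)]
side rim 150 [484.7   3.9] [87.8 98.1] 79.5 mean [480.1  -3.8  15.3] circ [array([486.1,  10.5]), np.float64(47.5)]
side mat 4174 [ 564.2 -244.5] [365.6 267.2] 89.9 mean [ 573.2 -225.5    5.5] circ
```

```bash
cat > go.py <<'E'
import sys
from h import *
# usage: go.py yaw_deg x y z [x y z ...]: turn then legs in tool axes (tool y at yaw, tool down)
a=[float(v) for v in sys.argv[1:]]; th=np.radians(a[0]); s=arm.get_state()
M=R.from_quat(s['tcp_rot']).as_matrix(); y=np.array([np.cos(th),np.sin(th),0]);z=np.array([0,0,-1.]);D=np.c_[np.cross(y,z),y,z]
rv=(R.from_matrix(M.T@D)).as_rotvec(); print('t',round(s['t'],1),'rotvec',np.round(rv,3))
p=s['ee_pos']
for i in range(1,len(a),3):
    q=np.array(a[i:i+3]); d=D.T@(q-p); print('leg',np.round(d,1),'rows>=',int(np.ceil(np.linalg.norm(d)/50))); p=q
E
python3 go.py 6 501.6 140.6 250 501.6 140.6 151
python3 shift.py '1 0 0 -3 0 0 -.15;1 0 0 -3 0 0 -.15;1 0 0 -3 0 0 -.15;1 0 0 -3 0 0 -.15;1 0 0 -3 0 0 -.15;1 0 0 -3 0 0 -.15;1 0 0 -3 0 0 -.15;1 0 0 0 0 0 -.15;1 0 0 0 0 0 -.15' 60
python3 shift.py '1 20 11 0 0 0 0;1 41 22 0 0 0 0;1 41 22 0 0 0 0;1 41 22 0 0 0 0;1 41 22 0 0 0 0;1 41 22 0 0 0 0;1 41 22 0 0 0 0;1 41 22 0 0 0 0;1 41 22 0 0 0 0;1 41 22 0 0 0 0;1 41 22 0 0 0 0;1 41 22 0 0 0 0;1 41 22 0 0 0 0;1 41 22 0 0 0 0;1 41 22 0 0 0 0;1 41 22 0 0 0 0;1 41 22 0 0 0 0;1 20 11 0 0 0 0;1 0 0 0 0 0 0'; python3 go.py 6 501.6 140.6 250 501.6 140.6 151
```

```text
t: 1.1
ee_pos: [200.0, -592.0, 252.1]
tcp_rot: [0.667, 0.745, 0.0, -0.0]
force: [1.0, 0.9, -0.2]
gripper_width: 0.996
grasp_force: 0.0
t: 3.0
ee_pos: [499.8, 142.0, 252.1]
tcp_rot: [0.668, 0.745, 0.0, -0.0]
force: [0.0, -1.0, 0.9]
gripper_width: 0.993
grasp_force: 0.0
t 3.0 rotvec [ 0.001 -0.001  0.004]
leg [-1.6  1.7  2.1] rows>= 1
leg [ 0.  0. 99.] rows>= 2
```

```bash
python3 shift.py '1 -1.6 1.7 22 0 0 0;1 0 0 40 0 0 0;1 0 0 25 0 0 0;1 0 0 14 0 0 0;1 0 0 0 0 0 0;0 0 0 0 0 0 0;0 0 0 0 0 0 0;0 0 0 0 0 0 0;0 0 0 0 0 0 0;0 0 0 0 0 0 0;0 0 0 0 0 0 0' 60
python3 go.py 6 570 -343 240
```

```text
t: 4.1
ee_pos: [501.4, 138.0, 152.5]
tcp_rot: [0.669, 0.743, 0.001, 0.0]
force: [-1.4, 0.1, 5.9]
gripper_width: 0.298
grasp_force: 59.9
t 4.1 rotvec [ 0.001 -0.     0.   ]
leg [-485.5   17.9  -87.5] rows>= 10
```

```bash
python3 shift.py '0 0 0 -15 0 0 0;0 0 0 -40 0 0 0;0 0 0 -25 0 0 0;0 -20 1 0 0 0 0;0 -35 1 0 0 0 0;0 -45 2 0 0 0 0;0 -45 2 0 0 0 0;0 -45 2 0 0 0 0;0 -45 2 0 0 0 0;0 -45 2 0 0 0 0;0 -45 2 0 0 0 0;0 -45 2 0 0 0 0;0 -45 1 0 0 0 0;0 -35 1 0 0 0 0;0 -25 0 0 0 0 0;0 -8 0 0 0 0 0;0 0 0 0 0 0 0'
python3 go.py 6 570 -343 137
```

```text
t: 5.8
ee_pos: [568.8, -341.1, 230.1]
tcp_rot: [0.67, 0.743, 0.0, -0.001]
force: [-0.6, 0.6, -2.4]
gripper_width: 0.298
grasp_force: 59.5
t 5.8 rotvec [-0.001 -0.001 -0.001]
leg [-2.   1.  93.1] rows>= 2
```

```bash
python3 -c "
from h import *
snap('top','top1.png')"
```

```text
(no output)
```

View pics/top1.png

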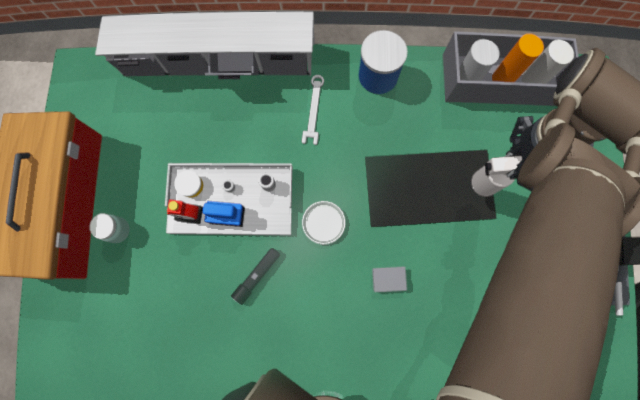

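The bottle hangs over the right part of the mat (body near (485,182), mat edge at col 491), and the others have not moved. Lowering it now.

```bash
python3 shift.py '0 0 0 35 0 0 0;0 0 0 35 0 0 0;0 0 0 16 0 0 0;0 0 0 4 0 0 0;0 0 0 2 0 0 0;0 0 0 0 0 0 0'

```

```text
t: 6.45
ee_pos: [570.6, -340.9, 141.0]
tcp_rot: [0.669, 0.743, 0.0, 0.001]
force: [-1.3, -0.1, -1.4]
gripper_width: 0.295
grasp_force: 59.5
```

```bash
python3 shift.py '0 0 0 1.5 0 0 0;0 0 0 1.5 0 0 0;0 0 0 0 0 0 0'; python3 shift.py '0 0 0 1 0 0 0;0 0 0 0 0 0 0'

```

```text
t: 6.75
ee_pos: [570.2, -341.3, 137.6]
tcp_rot: [0.669, 0.743, 0.0, 0.001]
force: [0.2, -0.6, 1.2]
gripper_width: 0.295
grasp_force: 59.8
t: 6.95
ee_pos: [570.2, -341.4, 137.5]
tcp_rot: [0.669, 0.743, 0.0, 0.001]
force: [-0.6, 0.2, 5.3]
gripper_width: 0.296
grasp_force: 60.7
```

```bash
python3 shift.py '.6 0 0 0 0 0 0;.8 0 0 0 0 0 0;1 0 0 0 0 0 0;1 0 0 -30 0 0 0;1 0 0 -45 0 0 .085;1 0 0 -30 0 0 .085;1 0 0 0 0 0 0'
python3 go.py -3.7 498.8 232.4 242 498.8 232.4 77
```

```text
t: 7.65
ee_pos: [572.6, -342.8, 247.0]
tcp_rot: [0.73, 0.683, 0.001, 0.006]
force: [0.1, -0.1, 0.1]
gripper_width: 0.998
grasp_force: 0.0
t 7.7 rotvec [ 0.01   0.006 -0.001]
leg [ 569.2 -110.8    5. ] rows>= 12
leg [  0.   0. 165.] rows>= 4
```

```bash
python3 shift.py '1 20 -4 0 .01 .006 0;1 40 -8 0 0 0 0;1 44 -8.5 0 0 0 0;1 44 -8.5 0 0 0 0;1 44 -8.5 0 0 0 0;1 44 -8.5 0 0 0 0;1 44 -8.5 0 0 0 0;1 44 -8.5 0 0 0 0;1 44 -8.5 0 0 0 0;1 44 -8.5 0 0 0 0;1 44 -8.5 0 0 0 0;1 44 -8.5 0 0 0 0;1 40 -8 0 0 0 0;1 20 -4 0 0 0 0;1 9 -2 0 0 0 0;1 0 0 0 0 0 0'
python3 go.py -3.7 498.8 232.4 77
```

```text
t: 9.25
ee_pos: [493.8, 235.1, 243.0]
tcp_rot: [0.729, 0.685, -0.003, -0.006]
force: [-0.6, -0.9, 0.6]
gripper_width: 1.0
grasp_force: 0.0
t 9.2 rotvec [-0.013 -0.005  0.002]
leg [ -2.4   5.2 166. ] rows>= 4
```

```bash
python3 shift.py '1 -2.4 5.2 20 -.01 -.005 0;1 0 0 45 0 0 0;1 0 0 45 0 0 0;1 0 0 0 0 0 0;1 0 0 0 0 0 0'
python3 go.py -3.7 498.8 232.4 77; python3 -c "
from h import *
snap('wrist','w1.png')"
```

```text
t: 9.75
ee_pos: [499.7, 230.4, 133.8]
tcp_rot: [0.73, 0.683, -0.001, -0.001]
force: [1.1, 0.8, -1.1]
gripper_width: 0.997
grasp_force: 0.0
t 9.8 rotvec [-0.003  0.001 -0.002]
leg [ 1.9 -1.  56.8] rows>= 2
```

View pics/w1.png

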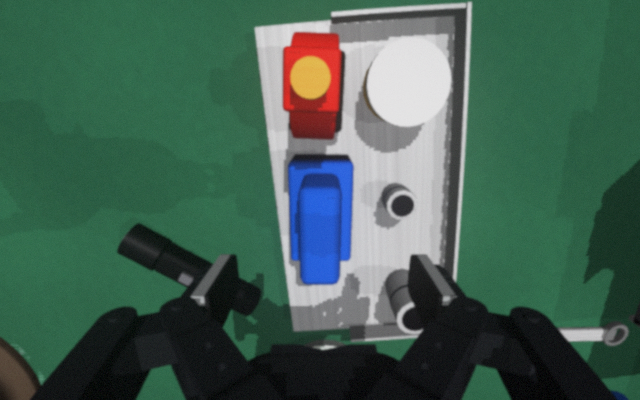

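The wrist view shows the brush grip (col 320) centred between the fingers (cols 215-430), with the gauge and tin beyond it. Descending to grip.

```bash
python3 shift.py '1 1.5 -1 25 0 0 0;1 0 0 20 0 0 0;1 0 0 11 0 0 0;1 0 0 0 0 0 0;0 0 0 0 0 0 0;0 0 0 0 0 0 0;0 0 0 0 0 0 0;0 0 0 0 0 0 0;0 0 0 0 0 0 0' 60
python3 go.py -3.7 498.8 232.4 77;python3 go.py -3.7  575 -240 160
```

```text
t: 10.7
ee_pos: [499.9, 233.7, 79.3]
tcp_rot: [0.73, 0.684, 0.001, -0.0]
force: [-1.0, 1.0, 3.7]
gripper_width: 0.298
grasp_force: 63.3
t 10.7 rotvec [ 0.001 -0.002 -0.   ]
leg [-1.4 -1.   2.3] rows>= 1
t 10.7 rotvec [ 0.001 -0.002 -0.   ]
leg [-467.9  105.5  -80.7] rows>= 10
```

```bash
python3 shift.py '0 0 0 -15 0 0 0;0 0 0 -40 0 0 0;0 0 0 -25 0 0 0;0 -20 4 0 0 0 0;0 -36 8 0 0 0 0;0 -44 10 0 0 0 0;0 -44 10 0 0 0 0;0 -44 10 0 0 0 0;0 -44 10 0 0 0 0;0 -44 10 0 0 0 0;0 -44 10 0 0 0 0;0 -44 10 0 0 0 0;0 -44 10 0 0 0 0;0 -30 7 0 0 0 0;0 -15 3 0 0 0 0;0 -8 2 0 0 0 0;0 0 0 0 0 0 0;0 0 0 0 0 0 0'
python3 go.py -3.7 575 -235 64
```

```text
t: 12.5
ee_pos: [573.0, -231.8, 157.9]
tcp_rot: [0.729, 0.684, 0.0, -0.001]
force: [-0.2, 0.4, -1.6]
gripper_width: 0.294
grasp_force: 62.8
t 12.5 rotvec [-0.001 -0.002  0.   ]
leg [-3.1  2.2 93.9] rows>= 2
```

```bash
python3 shift.py '0 -3 2 35 0 0 0;0 0 0 35 0 0 0;0 0 0 16 0 0 0;0 0 0 4 0 0 0;0 0 0 2 0 0 0;0 0 0 0 0 0 0'; python3 shift.py '0 0 0 1.5 0 0 0;0 0 0 0 0 0 0';

```

```text
t: 13.1
ee_pos: [576.5, -236.6, 67.5]
tcp_rot: [0.73, 0.684, 0.001, 0.001]
force: [0.4, -0.6, -1.4]
gripper_width: 0.303
grasp_force: 62.6
t: 13.3
ee_pos: [576.1, -236.9, 65.9]
tcp_rot: [0.73, 0.684, 0.001, 0.001]
force: [0.1, 0.1, -2.5]
gripper_width: 0.293
grasp_force: 62.6
```

```bash
python3 shift.py '0 0 0 1.5 0 0 0;0 0 0 0 0 0 0'; python3 shift.py '0 0 0 1 0 0 0;0 0 0 0 0 0 0';

```

```text
t: 13.5
ee_pos: [576.0, -236.9, 64.3]
tcp_rot: [0.73, 0.684, 0.001, 0.001]
force: [-0.6, 0.6, 2.3]
gripper_width: 0.296
grasp_force: 63.1
t: 13.7
ee_pos: [576.0, -236.9, 64.3]
tcp_rot: [0.73, 0.684, 0.001, 0.0]
force: [-2.8, 1.6, 7.6]
gripper_width: 0.297
grasp_force: 63.8
```

```bash
python3 shift.py '.6 0 0 0 0 0 0;.8 0 0 0 0 0 0;1 0 0 0 0 0 0;1 0 0 -30 0 0 0;1 0 0 -45 0 0 .017;1 0 0 -45 0 0 .017;1 0 0 -20 0 0 0;1 0 0 0 0 0 0'
python3 go.py -5.7 501.3 321.5 205 501.3 321.5 93
```

```text
t: 14.5
ee_pos: [578.1, -238.0, 207.0]
tcp_rot: [0.741, 0.671, 0.002, 0.004]
force: [0.7, -0.1, -0.4]
gripper_width: 1.0
grasp_force: 0.0
t 14.5 rotvec [0.009 0.002 0.001]
leg [ 549.1 -132.     2. ] rows>= 12
leg [  0.   0. 112.] rows>= 3
```

```bash
python3 shift.py '1 20 -5 0 0 0 0;1 40 -10 0 0 0 0;1 44 -10.5 0 0 0 0;1 44 -10.5 0 0 0 0;1 44 -10.5 0 0 0 0;1 44 -10.5 0 0 0 0;1 44 -10.5 0 0 0 0;1 44 -10.5 0 0 0 0;1 44 -10.5 0 0 0 0;1 44 -10.5 0 0 0 0;1 44 -10.5 0 0 0 0;1 43 -10.5 0 0 0 0;1 30 -8 0 0 0 0;1 15 -4 0 0 0 0;1 5 0 0 0 0 0;1 0 0 0 0 0 0;1 0 0 0 0 0 0'
python3 go.py -5.7 501.3 321.5 93; python3 -c "
from h import *
snap('wrist','w2.png')"
```

```text
t: 16.2
ee_pos: [498.1, 321.3, 202.0]
tcp_rot: [0.742, 0.671, -0.0, -0.0]
force: [0.4, -0.7, -0.4]
gripper_width: 0.997
grasp_force: 0.0
t 16.2 rotvec [-0.001  0.    -0.001]
leg [  0.5   3.2 109. ] rows>= 3
```

View pics/w2.png

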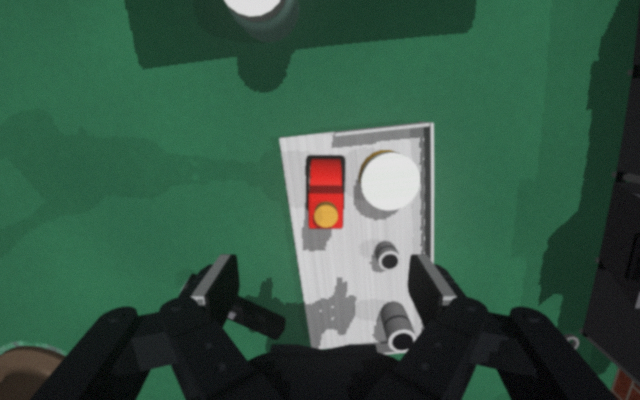

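The wrist view shows the gauge (col 326) lined up midway between the fingers. Descending.

```bash
python3 shift.py '1 .5 3 25 0 0 0;1 0 0 45 0 0 0;1 0 0 27 0 0 0;1 0 0 12 0 0 0;1 0 0 0 0 0 0;0 0 0 0 0 0 0;0 0 0 0 0 0 0;0 0 0 0 0 0 0;0 0 0 0 0 0 0;0 0 0 0 0 0 0' 60
python3 go.py -5.7 501.3 321.5 93; python3 go.py -5.7  575 -145 173
```

```text
t: 17.25
ee_pos: [501.5, 323.7, 95.2]
tcp_rot: [0.741, 0.671, 0.001, -0.0]
force: [-2.5, -0.9, 6.4]
gripper_width: 0.319
grasp_force: 59.1
t 17.2 rotvec [ 0.001 -0.002  0.   ]
leg [-2.2  0.   2.2] rows>= 1
t 17.2 rotvec [ 0.001 -0.002  0.   ]
leg [-459.1  119.7  -77.8] rows>= 10
```

```bash
python3 shift.py '0 0 0 -15 0 0 0;0 0 0 -40 0 0 0;0 0 0 -25 0 0 0;0 -20 5 0 0 0 0;0 -36 9 0 0 0 0;0 -44 11 0 0 0 0;0 -44 11 0 0 0 0;0 -44 11 0 0 0 0;0 -44 11 0 0 0 0;0 -44 11 0 0 0 0;0 -44 11 0 0 0 0;0 -44 12 0 0 0 0;0 -44 12 0 0 0 0;0 -28 7 0 0 0 0;0 -14 4 0 0 0 0;0 -7 2 0 0 0 0;0 0 0 0 0 0 0;0 0 0 0 0 0 0'
python3 go.py -5.7 575 -147 80
```

```text
t: 19.05
ee_pos: [572.0, -141.8, 173.0]
tcp_rot: [0.741, 0.672, 0.0, -0.001]
force: [0.3, 0.4, -2.0]
gripper_width: 0.317
grasp_force: 59.5
t 19.1 rotvec [-0.001 -0.002  0.001]
leg [-4.8  3.5 93. ] rows>= 2
```

```bash
python3 shift.py '0 -4 3 35 0 0 0;0 0 0 35 0 0 0;0 0 0 16 0 0 0;0 0 0 4 0 0 0;0 0 0 2 0 0 0;0 0 0 1.5 0 0 0;0 0 0 0 0 0 0'; python3 shift.py '0 0 0 1.5 0 0 0;0 0 0 0 0 0 0';python3 shift.py '0 0 0 1 0 0 0;0 0 0 0 0 0 0'

```

```text
t: 19.75
ee_pos: [576.3, -147.7, 81.3]
tcp_rot: [0.741, 0.671, 0.001, 0.001]
force: [-0.8, 0.6, -2.6]
gripper_width: 0.318
grasp_force: 59.4
t: 19.95
ee_pos: [576.3, -148.0, 80.1]
tcp_rot: [0.741, 0.671, 0.001, 0.001]
force: [-1.5, 0.2, 4.3]
gripper_width: 0.313
grasp_force: 60.2
t: 20.15
ee_pos: [576.4, -148.0, 80.1]
tcp_rot: [0.741, 0.671, 0.001, 0.001]
force: [-3.3, 0.5, 9.9]
gripper_width: 0.316
grasp_force: 61.0
```

```bash
python3 shift.py '.6 0 0 0 0 0 0;.8 0 0 0 0 0 0;1 0 0 0 0 0 0;1 0 0 -30 0 0 0;1 0 0 -45 0 0 -.05;1 0 0 -35 0 0 -.05;1 0 0 0 0 0 0;1 0 0 0 0 0 0'
python3 go.py 0 572 138.5 190 572 138.5 48;  python3 -c "
from h import *
snap('side','s2.png')"
```

```text
t: 20.95
ee_pos: [575.6, -147.8, 188.2]
tcp_rot: [0.707, 0.707, 0.001, 0.001]
force: [0.1, 0.3, 0.5]
gripper_width: 1.001
grasp_force: 0.0
t 20.9 rotvec [ 0.002 -0.     0.001]
leg [286.3  -3.6  -1.8] rows>= 6
leg [  0.   0. 142.] rows>= 3
```

View pics/s2.png

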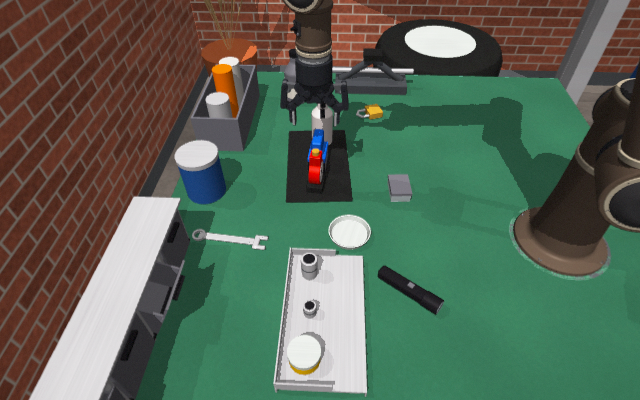

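The side view shows all three standing on the mat (gauge (316,165), brush (318,140), bottle (322,120)) and the back row untouched, with the tall socket at (309,262). Going for the socket.

```bash
python3 shift.py '1 20 0 0 0 0 0;1 40 -1 0 0 0 0;1 46 -1 0 0 0 0;1 46 -1 0 0 0 0;1 46 -1 0 0 0 0;1 40 0 0 0 0 0;1 28 0 0 0 0 0;1 14 0 0 0 0 0;1 6 0 0 0 0 0;1 0 0 0 0 0 0;1 0 0 0 0 0 0'
python3 go.py 0 572 138.5 48
```

```text
t: 22.1
ee_pos: [570.5, 137.1, 186.9]
tcp_rot: [0.707, 0.707, -0.0, -0.0]
force: [-0.1, 1.1, 0.3]
gripper_width: 0.997
grasp_force: 0.0
t 22.1 rotvec [-0.001 -0.    -0.   ]
leg [  1.4   1.5 138.9] rows>= 3
```

```bash
python3 shift.py '1 1 1.5 25 0 0 0;1 0 0 45 0 0 0;1 0 0 40 0 0 0;1 0 0 20 0 0 0;1 0 0 8 0 0 0;1 0 0 0 0 0 0;0 0 0 0 0 0 0;0 0 0 0 0 0 0;0 0 0 0 0 0 0;0 0 0 0 0 0 0;0 0 0 0 0 0 0' 60
python3 go.py 0 488.3 9.9 110
```

```text
t: 23.2
ee_pos: [573.0, 139.8, 51.1]
tcp_rot: [0.707, 0.708, 0.001, 0.0]
force: [-1.0, -0.5, 6.1]
gripper_width: 0.375
grasp_force: 58.9
t 23.2 rotvec [ 0.002 -0.001  0.001]
leg [-129.9  -84.7  -58.9] rows>= 4
```

```bash
python3 shift.py '0 0 0 -15 0 0 0;0 0 0 -30 0 0 0;0 0 0 -20 0 0 0;0 -20 -12 0 0 0 0;0 -32 -21 0 0 0 0;0 -34 -23 0 0 0 0;0 -26 -17 0 0 0 0;0 -12 -8 0 0 0 0;0 -6 -4 0 0 0 0;0 0 0 0 0 0 0;0 0 0 0 0 0 0'
python3 go.py 0 488.3 9.9 35
```

```text
t: 24.3
ee_pos: [488.4, 10.0, 114.8]
tcp_rot: [0.707, 0.708, 0.001, 0.0]
force: [-0.9, 1.0, -1.8]
gripper_width: 0.375
grasp_force: 59.7
t 24.3 rotvec [ 0.002 -0.001  0.001]
leg [-0.1 -0.1 79.8] rows>= 2
```

```bash
python3 shift.py '0 0 0 25 0 0 0;0 0 0 30 0 0 0;0 0 0 14 0 0 0;0 0 0 6 0 0 0;0 0 0 2 0 0 0;0 0 0 0 0 0 0'; python3 shift.py '0 0 0 1.5 0 0 0;0 0 0 0 0 0 0';python3 shift.py '0 0 0 1.5 0 0 0;0 0 0 0 0 0 0'

```

```text
t: 24.9
ee_pos: [488.2, 9.7, 37.9]
tcp_rot: [0.707, 0.708, 0.001, 0.0]
force: [-0.3, -0.0, -1.9]
gripper_width: 0.373
grasp_force: 59.7
t: 25.1
ee_pos: [488.2, 9.4, 36.7]
tcp_rot: [0.707, 0.707, 0.001, 0.0]
force: [0.2, 0.2, -1.2]
gripper_width: 0.376
grasp_force: 59.7
t: 25.3
ee_pos: [488.1, 9.4, 35.1]
tcp_rot: [0.707, 0.707, 0.001, 0.0]
force: [-0.3, 0.3, 1.8]
gripper_width: 0.375
grasp_force: 59.9
```

```bash
python3 shift.py '0 0 0 .5 0 0 0;.6 0 0 0 0 0 0;.8 0 0 0 0 0 0;1 0 0 0 0 0 0;1 0 0 -25 0 0 0;1 0 0 -45 0 0 .05;1 0 0 -45 0 0 .05;1 0 0 -30 0 0 0;1 0 0 0 0 0 0;1 0 0 0 0 0 0'
python3 go.py -5.7 576.3 -147.5 180 576.3 -147.5 80; python3 -c "
from h import *
snap('side','s3.png')"
```

```text
t: 26.3
ee_pos: [487.6, 9.3, 179.3]
tcp_rot: [0.741, 0.671, 0.001, 0.0]
force: [0.1, -0.5, -1.3]
gripper_width: 1.002
grasp_force: 0.0
t 26.3 rotvec [ 0.001 -0.001  0.001]
leg [-147.2  103.9   -0.7] rows>= 4
leg [  0.   0. 100.] rows>= 2
```

View pics/s3.png

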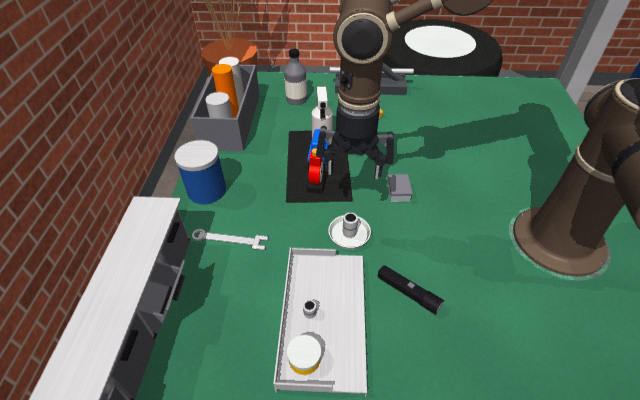

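The socket stands in the dish (350,225) and the three are still on the mat. Now I'll return the gauge.

```bash
python3 shift.py '1 -16 11 0 0 0 0;1 -32 23 0 0 0 0;1 -36 25 0 0 0 0;1 -32 23 0 0 0 0;1 -18 13 0 0 0 0;1 -9 6 0 0 0 0;1 -4 3 0 0 0 0;1 0 0 0 0 0 0;1 0 0 0 0 0 0'
python3 go.py -5.7 576.3 -147.5 80
```

```text
t: 27.25
ee_pos: [575.3, -146.0, 178.0]
tcp_rot: [0.741, 0.672, -0.0, -0.001]
force: [-0.2, 0.0, 1.5]
gripper_width: 1.001
grasp_force: 0.0
t 27.2 rotvec [-0.002 -0.002  0.001]
leg [-1.4  1.1 98. ] rows>= 2
```

```bash
python3 shift.py '1 -1.4 1 25 0 0 0;1 0 0 40 0 0 0;1 0 0 22 0 0 0;1 0 0 10 0 0 0;1 0 0 0 0 0 0;1 0 0 0 0 0 0;0 0 0 0 0 0 0;0 0 0 0 0 0 0;0 0 0 0 0 0 0;0 0 0 0 0 0 0;0 0 0 0 0 0 0' 60
python3 go.py -5.7 576.3 -148 80; python3 go.py -5.7  501.5 322.7 161
```

```text
t: 28.35
ee_pos: [577.0, -148.8, 82.4]
tcp_rot: [0.741, 0.671, 0.0, -0.0]
force: [-2.5, 0.6, 5.4]
gripper_width: 0.32
grasp_force: 58.9
t 28.4 rotvec [-0.    -0.001  0.   ]
leg [ 0.7 -0.8  2.4] rows>= 1
t 28.4 rotvec [-0.    -0.001  0.   ]
leg [ 461.6 -122.   -78.6] rows>= 10
```

```bash
python3 shift.py '0 0 0 -15 0 0 0;0 0 0 -40 0 0 0;0 0 0 -30 0 0 0;0 20 -5 0 0 0 0;0 36 -10 0 0 0 0;0 44 -12 0 0 0 0;0 44 -12 0 0 0 0;0 44 -12 0 0 0 0;0 44 -12 0 0 0 0;0 44 -12 0 0 0 0;0 44 -12 0 0 0 0;0 44 -12 0 0 0 0;0 42 -10 0 0 0 0;0 28 -7 0 0 0 0;0 14 -4 0 0 0 0;0 8 -2 0 0 0 0;0 4 -1 0 0 0 0;0 0 0 0 0 0 0;0 0 0 0 0 0 0'
python3 go.py -5.7 501.5 322 97
```

```text
t: 30.25
ee_pos: [500.5, 319.9, 167.1]
tcp_rot: [0.742, 0.671, 0.0, -0.0]
force: [-0.5, 0.1, -2.1]
gripper_width: 0.314
grasp_force: 59.5
t 30.2 rotvec [-0.    -0.    -0.001]
leg [ 2.2  0.8 70.1] rows>= 2
```

```bash
python3 shift.py '0 2 .8 25 0 0 0;0 0 0 25 0 0 0;0 0 0 10 0 0 0;0 0 0 5 0 0 0;0 0 0 2 0 0 0;0 0 0 0 0 0 0'; python3 shift.py '0 0 0 1.5 0 0 0;0 0 0 0 0 0 0';python3 shift.py '0 0 0 1.5 0 0 0;0 0 0 0 0 0 0'

```

```text
t: 30.85
ee_pos: [502.0, 323.3, 100.9]
tcp_rot: [0.741, 0.671, 0.001, -0.0]
force: [0.5, -0.2, -2.2]
gripper_width: 0.315
grasp_force: 59.3
t: 31.05
ee_pos: [501.8, 323.5, 99.5]
tcp_rot: [0.741, 0.671, 0.001, -0.0]
force: [0.0, 0.1, -3.6]
gripper_width: 0.319
grasp_force: 59.3
t: 31.25
ee_pos: [501.4, 323.4, 97.5]
tcp_rot: [0.741, 0.671, 0.001, -0.0]
force: [-0.8, 0.6, -3.2]
gripper_width: 0.318
grasp_force: 59.4
```

```bash
python3 shift.py '0 -.8 0 1 0 0 0;0 0 0 0 0 0 0';python3 shift.py '0 0 0 1 0 0 0;0 0 0 0 0 0 0'

```

```text
t: 31.45
ee_pos: [501.5, 323.3, 97.4]
tcp_rot: [0.741, 0.671, 0.001, -0.001]
force: [-1.4, 1.9, 3.9]
gripper_width: 0.318
grasp_force: 60.2
t: 31.65
ee_pos: [501.5, 323.4, 97.4]
tcp_rot: [0.741, 0.671, 0.001, -0.001]
force: [-3.9, 1.2, 9.6]
gripper_width: 0.319
grasp_force: 61.0
```

```bash
python3 shift.py '.6 0 0 0 0 0 0;.8 0 0 0 0 0 0;1 0 0 0 0 0 0;1 0 0 -25 0 0 0;1 0 0 -45 0 0 -.035;1 0 0 -35 0 0 0;1 0 0 0 0 0 0;1 0 0 0 0 0 0'
python3 go.py -3.7 576 -236.9 200 576 -236.9 65
```

```text
t: 32.45
ee_pos: [501.8, 322.4, 201.1]
tcp_rot: [0.729, 0.684, 0.001, 0.0]
force: [-0.6, -0.5, -1.1]
gripper_width: 1.0
grasp_force: 0.0
t 32.5 rotvec [ 0.002 -0.002  0.   ]
leg [-553.4  110.1    1.1] rows>= 12
leg [  0.   0. 135.] rows>= 3
```

```bash
python3 shift.py '1 -20 4 0 0 0 0;1 -40 8 0 0 0 0;1 -45 9 0 0 0 0;1 -45 9 0 0 0 0;1 -45 9 0 0 0 0;1 -45 9 0 0 0 0;1 -45 9 0 0 0 0;1 -45 9 0 0 0 0;1 -45 9 0 0 0 0;1 -45 9 0 0 0 0;1 -45 9 0 0 0 0;1 -40 8 0 0 0 0;1 -25 5 0 0 0 0;1 -15 3 0 0 0 0;1 -8 1 0 0 0 0;1 0 0 0 0 0 0;1 0 0 0 0 0 0'
python3 go.py -3.7 576 -236.9 65
```

```text
t: 34.15
ee_pos: [575.2, -235.2, 199.0]
tcp_rot: [0.729, 0.684, 0.0, -0.001]
force: [0.6, 0.7, 0.0]
gripper_width: 1.002
grasp_force: 0.0
t 34.1 rotvec [-0.001 -0.002  0.001]
leg [ -1.6   0.9 134. ] rows>= 3
```

```bash
python3 shift.py '1 -1 .9 25 0 0 0;1 0 0 40 0 0 0;1 0 0 38 0 0 0;1 0 0 20 0 0 0;1 0 0 10 0 0 0;1 0 0 0 0 0 0;1 0 0 0 0 0 0;0 0 0 0 0 0 0;0 0 0 0 0 0 0;0 0 0 0 0 0 0;0 0 0 0 0 0 0;0 0 0 0 0 0 0' 60
python3 go.py -3.7 576 -236.9 65; python3 go.py -3.7  499.9 233 160
```

```text
t: 35.35
ee_pos: [576.6, -237.8, 67.3]
tcp_rot: [0.729, 0.684, 0.001, 0.0]
force: [-1.2, 1.1, 2.7]
gripper_width: 0.292
grasp_force: 59.5
t 35.4 rotvec [ 0.001 -0.001  0.   ]
leg [ 0.8 -0.7  2.3] rows>= 1
t 35.4 rotvec [ 0.001 -0.001  0.   ]
leg [ 464.8 -107.   -92.7] rows>= 10
```

```bash
python3 shift.py '0 0 0 -15 0 0 0;0 0 0 -40 0 0 0;0 0 0 -30 0 0 0;0 20 -4 0 0 0 0;0 36 -8 0 0 0 0;0 44 -10 0 0 0 0;0 44 -10 0 0 0 0;0 44 -10 0 0 0 0;0 44 -11 0 0 0 0;0 44 -11 0 0 0 0;0 44 -11 0 0 0 0;0 44 -11 0 0 0 0;0 42 -10 0 0 0 0;0 28 -6 0 0 0 0;0 16 -3 0 0 0 0;0 8 -2 0 0 0 0;0 6 0 0 0 0 0;0 0 0 0 0 0 0;0 0 0 0 0 0 0'
python3 go.py -3.7 499.9 232.3 82
```

```text
t: 37.25
ee_pos: [499.5, 231.2, 151.9]
tcp_rot: [0.73, 0.684, 0.0, -0.0]
force: [-1.1, 0.0, -2.5]
gripper_width: 0.298
grasp_force: 59.3
t 37.2 rotvec [-0.    -0.    -0.001]
leg [ 1.1  0.3 69.9] rows>= 2
```

```bash
python3 shift.py '0 0 .3 25 0 0 0;0 0 0 25 0 0 0;0 0 0 10 0 0 0;0 0 0 5 0 0 0;0 0 0 2 0 0 0;0 0 0 0 0 0 0'; python3 shift.py '0 0 0 1.5 0 0 0;0 0 0 0 0 0 0';python3 shift.py '0 0 0 1.5 0 0 0;0 0 0 0 0 0 0'; python3 shift.py '0 0 0 1 0 0 0;0 0 0 0 0 0 0'

```

```text
t: 37.85
ee_pos: [500.4, 232.3, 85.8]
tcp_rot: [0.73, 0.684, 0.001, -0.0]
force: [0.0, 0.5, -1.6]
gripper_width: 0.295
grasp_force: 59.4
t: 38.05
ee_pos: [500.1, 232.6, 84.3]
tcp_rot: [0.729, 0.684, 0.001, -0.0]
force: [-0.5, -0.0, -1.8]
gripper_width: 0.297
grasp_force: 59.4
t: 38.25
ee_pos: [499.7, 232.4, 82.3]
tcp_rot: [0.729, 0.684, 0.001, -0.0]
force: [0.6, 0.6, -1.6]
gripper_width: 0.296
grasp_force: 59.4
t: 38.45
ee_pos: [499.8, 232.5, 82.2]
tcp_rot: [0.729, 0.684, 0.0, -0.0]
force: [-2.4, -1.0, 4.4]
gripper_width: 0.298
grasp_force: 60.2
```

```bash
python3 shift.py '.6 0 0 0 0 0 0;.8 0 0 0 0 0 0;1 0 0 0 0 0 0;1 0 0 -25 0 0 0;1 0 0 -45 0 0 0;1 0 0 -45 0 0 -.085;1 0 0 -35 0 0 -.085;1 0 0 -10 0 0 0;1 0 0 0 0 0 0;1 0 0 0 0 0 0'
python3 go.py 6 570.2 -341.4 240 570.2 -341.4 138
```

```text
t: 39.45
ee_pos: [498.5, 231.7, 239.3]
tcp_rot: [0.669, 0.743, -0.001, -0.001]
force: [-0.3, -0.1, -0.5]
gripper_width: 0.999
grasp_force: 0.0
t 39.5 rotvec [-0.003 -0.     0.   ]
leg [-577.5   11.4   -0.7] rows>= 12
leg [  0.   0. 102.] rows>= 3
```

```bash
python3 shift.py '1 -20 0 0 0 0 0;1 -40 1 0 0 0 0;1 -45 1 0 0 0 0;1 -45 1 0 0 0 0;1 -45 1 0 0 0 0;1 -45 1 0 0 0 0;1 -45 1 0 0 0 0;1 -45 1 0 0 0 0;1 -45 1 0 0 0 0;1 -45 1 0 0 0 0;1 -45 1 0 0 0 0;1 -45 1 0 0 0 0;1 -35 0 0 0 0 0;1 -20 0 0 0 0 0;1 -10 0 0 0 0 0;1 -2 0 0 0 0 0;1 0 0 0 0 0 0;1 0 0 0 0 0 0'
python3 go.py 6 570.2 -341.4 138
```

```text
t: 41.25
ee_pos: [571.6, -338.7, 240.4]
tcp_rot: [0.668, 0.744, 0.001, -0.001]
force: [0.1, 0.8, 0.0]
gripper_width: 1.001
grasp_force: 0.0
t 41.2 rotvec [-0.    -0.002  0.003]
leg [ -2.5  -1.7 102.4] rows>= 3
```

```bash
python3 shift.py '1 -2 -1.7 25 0 0 0;1 0 0 40 0 0 0;1 0 0 25 0 0 0;1 0 0 12 0 0 0;1 0 0 0 0 0 0;1 0 0 0 0 0 0;0 0 0 0 0 0 0;0 0 0 0 0 0 0;0 0 0 0 0 0 0;0 0 0 0 0 0 0;0 0 0 0 0 0 0' 60
python3 go.py 6 570.2 -341.4 138; python3 go.py 6 501.4 138 235
```

```text
t: 42.35
ee_pos: [570.4, -342.9, 139.3]
tcp_rot: [0.669, 0.744, 0.0, 0.0]
force: [0.1, 0.2, 3.1]
gripper_width: 0.291
grasp_force: 59.8
t 42.4 rotvec [ 0.001 -0.     0.001]
leg [1.5 0.  1.3] rows>= 1
t 42.4 rotvec [ 0.001 -0.     0.001]
leg [485.5 -18.3 -95.7] rows>= 10
```

```bash
python3 shift.py '0 0 0 -15 0 0 0;0 0 0 -40 0 0 0;0 0 0 -30 0 0 0;0 20 0 0 0 0 0;0 36 -1 0 0 0 0;0 45 -2 0 0 0 0;0 45 -2 0 0 0 0;0 45 -2 0 0 0 0;0 45 -2 0 0 0 0;0 45 -2 0 0 0 0;0 45 -2 0 0 0 0;0 45 -2 0 0 0 0;0 45 -2 0 0 0 0;0 34 -1 0 0 0 0;0 20 0 0 0 0 0;0 10 0 0 0 0 0;0 4 0 0 0 0 0;0 0 0 0 0 0 0;0 0 0 0 0 0 0'
python3 go.py 6 501.4 137 154.5
```

```text
t: 44.25
ee_pos: [501.1, 135.8, 224.0]
tcp_rot: [0.669, 0.743, 0.0, -0.0]
force: [0.1, -0.1, -1.7]
gripper_width: 0.298
grasp_force: 59.4
t 44.2 rotvec [-0. -0.  0.]
leg [ 1.2  0.4 69.5] rows>= 2
```

```bash
python3 shift.py '0 1 0 25 0 0 0;0 0 0 25 0 0 0;0 0 0 10 0 0 0;0 0 0 5 0 0 0;0 0 0 2 0 0 0;0 0 0 0 0 0 0'; python3 shift.py '0 0 0 1.5 0 0 0;0 0 0 0 0 0 0';python3 shift.py '0 0 0 1.5 0 0 0;0 0 0 0 0 0 0'; python3 shift.py '0 0 0 1 0 0 0;0 0 0 0 0 0 0'

```

```text
t: 44.85
ee_pos: [501.6, 137.7, 157.7]
tcp_rot: [0.669, 0.743, 0.001, 0.0]
force: [-0.5, -0.4, -1.6]
gripper_width: 0.293
grasp_force: 59.5
t: 45.05
ee_pos: [501.4, 138.0, 156.2]
tcp_rot: [0.669, 0.744, 0.001, 0.0]
force: [-0.9, 0.9, -1.4]
gripper_width: 0.296
grasp_force: 59.5
t: 45.25
ee_pos: [501.1, 138.0, 154.3]
tcp_rot: [0.669, 0.744, 0.001, -0.0]
force: [-0.7, 0.5, -1.3]
gripper_width: 0.294
grasp_force: 59.5
t: 45.45
ee_pos: [501.3, 138.0, 154.3]
tcp_rot: [0.669, 0.744, 0.001, -0.0]
force: [-1.6, -0.2, 4.9]
gripper_width: 0.294
grasp_force: 60.4
```

Bottle down. I'll release it, back off, and compare with the start measurements.

```bash
python3 shift.py '.6 0 0 0 0 0 0;.8 0 0 0 0 0 0;1 0 0 0 0 0 0;1 0 0 -25 0 0 0;1 0 0 -45 0 0 0;1 0 0 -35 0 0 0;1 -20 0 0 0 0 0;1 -40 0 0 0 0 0;1 -45 0 0 0 0 0;1 -45 0 0 0 0 0;1 -45 0 0 0 0 0;1 -45 0 0 0 0 0;1 -40 0 0 0 0 0;1 -20 0 0 0 0 0;1 0 0 0 0 0 0;1 0 0 0 0 0 0;1 0 0 0 0 0 0'
python3 - <<'E'
from h import *
for n in ['top','side']:
    np.save('P_%s.npy'%n,cloud(snap(n,n+'9.png')))
E
python3 m2.py | grep -E 'head|grip|neck|stub|tin|short'
python3 - <<'E'
from h import *
T=np.load('P_top.npy').reshape(-1,3)
Q=T[(T[:,0]>430)&(T[:,0]<550)&(abs(T[:,1]-10)<45)&(T[:,2]>54)&(T[:,2]<64)];print('socket',len(Q),Q.mean(0))
E
```

```text
t: 47.15
ee_pos: [532.4, -159.4, 257.4]
tcp_rot: [0.668, 0.744, 0.001, -0.001]
force: [0.4, 0.1, 0.6]
gripper_width: 1.001
grasp_force: 0.0
top head 499 [503.1 152.1] [26.5 77. ] 5.8 mean [502.7 149.3 184.4] circ 
top neckhead 567 [502.9 152.5] [26.8 78. ] 5.8 mean [501.8 149.1 182.8] circ 
top grip 336 [502.5 231.5] [65.4 26. ] 87.0 mean [501.6 231.7 114.1] circ 
top neck 128 [503.3 320.8] [32.5 29.1] 84.3 mean [501.6 318.  126.5] circ 
top stub 64 [503.8 321.8] [16.6 17.6] 37.8 mean [503.4 321.3 136.6] circ [array([503.5, 321.3]), np.float64(6.8)]
top tin 452 [569.  321.2] [58.6 56.2] 70.6 mean [569.3 320.5  55.4] circ [array([569.3, 320.8]), np.float64(21.1)]
top short 82 [567.4 227.7] [25.9 21.2] 6.2 mean [566.9 227.6  50.7] circ [array([566.9, 227.9]), np.float64(9.1)]
side head 476 [498.8 154.3] [26.1 79. ] 6.4 mean [499.2 155.2 183.9] circ 
side neckhead 577 [499.  154.3] [26.2 79. ] 6.1 mean [499.3 159.2 181.6] circ 
side grip 455 [498.5 232.9] [65.  25.9] 86.4 mean [498.5 235.3 113.9] circ 
side neck 203 [499.  322.6] [30.7 27.9] 85.3 mean [499.2 326.6 126.1] circ 
side stub 110 [499.3 322.9] [16.1 17.6] 0.8 mean [499.2 323.4 136.1] circ [array([499.2, 323. ]), np.float64(6.8)]
side tin 904 [565.5 322.2] [58.3 60.5] 6.2 mean [565.4 323.7  55.4] circ [array([565.5, 323.1]), np.float64(21.6)]
side short 134 [562.9 230.6] [23.7 24.4] 24.2 mean [562.8 231.4  50.6] circ [array([562.8, 230.9]), np.float64(9.2)]
socket 182 [489.53574598   7.16993288  60.0800349 ]
```

View pics/side9.png

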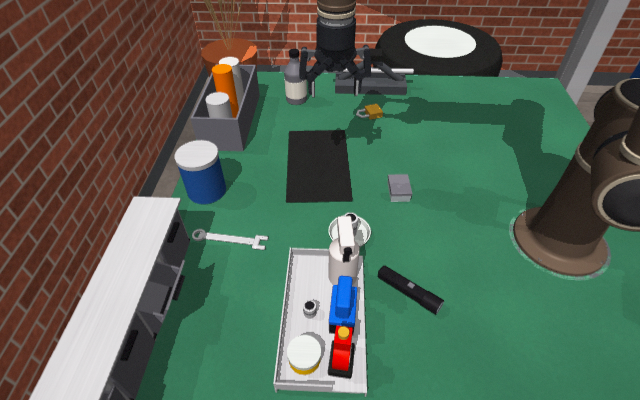

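Bottle (345,250), brush (344,303) and gauge (342,350) are back within about 2 mm of their start places. The socket is in the dish, and the tin and short socket have not moved.

```bash
python3 -c "
from cell import arm, camrig, job_done
print(job_done())"
```

```text
the job is handed in; nothing more can be done
None
```

The job is handed in at about 47 s of the 134 s allowed: the tall socket stands in the dish, the bottle, gauge and brush are back within about 2 mm of their start spots, and the short socket and tin have not moved.

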